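# Clear the glue press and hold its sprung lever down

### The arm

A 7-joint arm with a two-finger parallel gripper is mounted at the origin on the work surface. World frame = base frame: x ahead of the robot, y to its left, z up, the work surface at z = 0. Lengths are in m, angles in degrees, forces in N, time in s.
With the tool pointing down it reaches from about 0.425 to 0.95 m from the base axis. Payload 4.7 kg.
Tool frame: the origin (TCP) lies midway between the tips of the shut fingers; the grasp point (between the pads) lies 19 mm behind it; z points along the fingers, y is the line along which they close (so a half turn about z gives the same grasp; the last joint's range is limited). The gripper opens to 87 mm and grips with 3 to 60 N. Pads are 19 mm wide; open, the fingers measure 117 mm over their backs; the gripper's body (75 mm by 190 mm) begins 51 mm behind the grasp point.
Start: joints at [66.068, 26.849, -2.785, 87.806, 1.381, 65.374, -4.715], TCP at [0.256, -0.625, 0.223] pointing down, gripper open.
Joint ranges: [-148.3, 148.3], [-19.14, 114.17], [-79.39, 73.82], [5.75, 140.21], [-59.74, 239.74], [12.07, 113.84], [-152.46, 152.46]. Speed limits (degrees/s): [147.25, 147.25, 180, 180, 180, 180, 180].

### API

Orientations are given as a 3x3 rotation matrix whose columns are the frame's x, y, z axes.
In Python, from cell import sensors, vision, r, finder gives the robot as it stands.
- The arm moves only by the tool send_rows, never from a script. Its argument "moves" is a list that holds one entry, the list of rows, each a list of 6 numbers: the shift along the world's x, y, z in units of 0.04 m (1.0 is 0.04 m), then the turn, a rotation vector about the world's x, y, z in units of 0.12 rad (1.0 is 0.12 rad). A call has 1 to 12 rows; each row shifts and turns the commanded pose from where the row before left it; what a row does not reach is not made up. A row lasts 1/12 s, in which the tool goes at most 41.7 mm and 7.16 degrees, less where a joint would pass 70% of its speed; a pose out of reach is approached as far as the arm can. A call with a number of a shift or a turn outside -1 to 1 is refused whole. A call with a gripper value outside its range is refused whole. "fingers" is the opening, from -1 (shut) to 1 (fully open), set as the call begins (left out, the last holds). The fingers move at their own pace and stop on an object; the grip force is fixed at half the most. Time passes only in rows, so rows that do not move let the fingers close. It gives the time, the measured TCP pose, the force, the opening and the grip force at its end, in the units of the state.
- sensors.state(): the state, without advancing time (a new reading comes with each control period).
- vision.snapshot(name): name is "scene" or "side" or "wrist"; returns (picture, depth): 384x512x3 uint8, red, green, blue; 384x512 float32, m along the optical axis (not along the pixel's ray), 0 where there is no reading.
- vision.camera_info(name): a dict with "fx", "fy", "cx", "cy" (pixels), "R" (3x3) and "t" (3): a world point X has camera coordinates R X + t; the wrist camera has in their place "mount" (4x4, takes a point from camera to tool coordinates, whose origin is the TCP and whose axes are the flange's). Camera axes: x right, y down, z forward; pixel columns grow to the right and rows downward; lengths in m; the calibration is good to about 2 mm. A picture is of the moment at which its call begins: read the wrist's pose just before it. camera_info takes no time and is no camera call.
- r.close_job(): hands the job in; it is judged then, once.
Trained networks look in the newest picture that a camera, given by its name, has taken for a name from the list of things; names that differ only in an ending like _2 or _b are one class to them, and where a whole thing is asked for, a point or a joint stands for the part that bears it (a point fixed in the world has none). Each returns a list of dicts, best first, with "score" (0 to 1); they miss things now and then, are a little off and sometimes report something else, mostly with a low value. They report only what shows in the picture. A call takes as long as a camera call.
- finder.boxes_of(camera, label): "position" ([x, y, z] in m, in world coordinates, good to about 4 mm: the middle of the surface that is visible of it).
- finder.masks_of(camera, label): "mask" (384x512 bool, what is visible of it).
The state is a dict: "t": time; "joints": joint angles; "qvel": joint speeds; "joint_efforts": joint torques, N m; "position": TCP position; "tcp_rot": TCP orientation; "force": force on the tool from outside, world axes, zero at the start; "moment": the same for the moment, N m; "gripper_width": finger opening in m; "grip_force": force on a finger pad.
Only numpy, scipy, OpenCV 4.12 (cv2) and the standard library are available. Lean on these libraries where they do the work, as an engineer would, in place of code of your own. Each camera call takes 0.05 s, during which the arm holds its last target. There are 200 camera calls.

### The job

Clear the two wooden offcuts off the bed of the glue press into the deep scrap bin. Then press the lever's paddle down so that its sprung pad bears on the glued wooden piece and the plunger is pushed about half way in (7 mm of its 14 mm), and finish while still holding it there. Do not shift the glued piece or knock over or push about the other things on the bench.

Things in the scene. Friction and masses are not known exactly. Their poses are not given: they have to be found in the camera images.
- press: glue press fixed to the bench: plywood bed 330 x 330 x 18 mm. Origin: centre of its underside; x runs from the lever's paddle (robot side) to its steel hinge fork (116 mm high, 40 mm wide). Lever in the plane y = +75 mm; offcuts on the other half (y about -100 mm), at x about -96 and +36 mm. A fence strip 22 mm high on the bed stands behind the glued piece, its near face at x = 61 mm.
- lever_hinge (a point): the lever's hinge axis, 96 mm above the bench; its axis runs along the press's y.
- lever (a joint): lever angle, rad: 0 = at rest, sprung up, arm sloping up 0.34 rad towards the paddle; grows as the paddle is pressed; arm level at 0.34, stop at 0.5. The pad touches the glued piece at about 0.27; plunger half in at about 0.34. Sprung back up when let go: at the paddle about 1.5 N to start, 6 N before the pad touches, 13 N with the plunger half in.
- paddle_top (a point): centre of the upper face of the black flat plastic paddle at the free end of the steel lever, to be pressed from above: 66 mm along the lever, 56 mm wide, 14 mm thick. This point lies 240 mm along the arm from the hinge, 6 mm above its centre line; 182 mm above the bench at rest, 102 mm with the arm level; it moves on an arc about the hinge. x along the arm to the hinge, z square to the arm, up.
- plunger (a joint): how far the sprung plunger is pushed up into the lever, m: 0 = free, 0.014 = fully in. Spring 2000 N/m: 14 N on the glued piece at 7 mm. Its brass head rises above the lever by as much. Past the touch, the paddle goes down about 2.4 mm (lever 0.01 rad) per 1 mm of plunger.
- pad_face (a point): centre of the lower face of the round rubber pad, 34 mm across, at the plunger's lower end; 100 mm along the lever from the hinge and, while the plunger is free, 45 mm below the arm's centre line. The glued piece lies under it.
- work: the glued piece: two wooden strips glued face to face, 50 x 120 mm, 40 mm high, lying loose on the bed under the pad with its length along the press's y, 0.17 kg. Origin at the centre of its underside.
- offcut_step: loose stepped wooden offcut lying on the bed, 70 x 36 mm; 30 mm high over 44 mm of its length at the -x end, 16 mm high over the rest. Origin at the centre of its underside, x along its length; grip across its 36 mm width (y). 0.05 kg.
- offcut_hole: loose wooden offcut block lying on the bed, 50 x 38 mm, 30 mm high, with a 16 mm hole drilled down through its middle. Origin at the centre of its underside, x along its length; grip across its 38 mm width (y). 0.04 kg.
- scrap_bin: empty deep square white open bin, 180 x 180 mm, 120 mm high, walls and floor 5 mm, fixed. Origin at the centre of its underside. Stands to the left or the right of the press.
- tote: shallow white basket, 180 x 180 mm, 60 mm high, full of steel rods, on the other side of the press from the scrap bin; fixed, not used.
- glue: white glue bottle, 56 mm across, 160 mm high, standing to the left of the press; leave alone. Origin at the centre of its underside.
- tape: cardboard ring (tape core), 90 mm across, 30 mm high, lying on the bench to the right of the press; leave alone. Origin at the centre of its underside.

How it is judged:
By the outcome, as a careful person would: the job done as asked, in the order asked, and still so for the second after the job is handed in, while the arm keeps its last pose, push and grip.
It also fails if it takes over 72 s, if anything falls off the work surface, if the arm or the gripper's body presses on something with over 40 N, if the wrist force passes 120 N, or if a joint passes its speed limit or range.

## Working session

There is one attempt and no reset: what is moved stays moved. The work goes in short steps, Python scripts to look and compute and a tool call to move; the robot and the scene stay as the last step left them, time stands still between calls to the robot, and variables do not carry over. Pictures are saved under pics/ and viewed, at most 10 in all, crops included, and the job is handed in when it is done.

Besides the shell and the picture viewer there is one more tool, called after "Request:" by a JSON object that holds its "method" and its "body". send_rows: Moves the arm, as the interface text tells. Shifts and turns lie within -1 to 1; 1 stands for 0.04 m of shift or 0.12 rad of turn. Its arguments: {"type":"object","properties":{"moves":{"type":"array"},"fingers":{"type":"number"}},"required":["moves"]}

```bash
ls; mkdir -p pics
cat > h.py <<'E'
import numpy as np, cv2
from cell import sensors, vision, r, finder
def cloud(name):
    s=sensors.state(); img,d=vision.snapshot(name); c=vision.camera_info(name)
    v,u=np.indices(d.shape)
    P=np.stack([(u-c['cx'])/c['fx']*d,(v-c['cy'])/c['fy']*d,d],-1)
    if 'R' in c: W=(P-np.array(c['t']))@np.array(c['R'])
    else:
        M=np.array(c['mount']); W=P@M[:3,:3].T+M[:3,3]
        W=W@np.array(s['tcp_rot']).T+np.array(s['position'])
    W[d<=0]=np.nan
    return img,W
E
python3 - <<'E'
from h import *
for n in ['scene','side']:
    img,W=cloud(n); cv2.imwrite(f'pics/{n}0.png',img[:,:,::-1]); np.save(n+'.npy',W)
    for l in ['press','paddle_top','pad_face','work','offcut_step','offcut_hole','scrap_bin','tote','glue','tape']:
        print(n,l,[(np.round(b['position'],3),round(b['score'],2)) for b in finder.boxes_of(n,l)[:2]])
s=sensors.state();print(s['t'],s['position'],np.round(s['tcp_rot'],3),s['gripper_width'])
E
```

```text
pics
scene press [(array([0.658, 0.048, 0.014]), 0.62), (array([ 0.488, -0.394,  0.044]), 0.34)]
scene paddle_top [(array([0.613, 0.115, 0.151]), 0.8)]
scene pad_face [(array([ 0.676, -0.336,  0.021]), 0.62), (array([0.645, 0.112, 0.109]), 0.56)]
scene work [(array([0.647, 0.085, 0.06 ]), 0.85)]
scene offcut_step [(array([ 0.52 , -0.044,  0.046]), 0.67)]
scene offcut_hole [(array([ 0.633, -0.048,  0.05 ]), 0.65), (array([0.613, 0.118, 0.151]), 0.45)]
scene scrap_bin [(array([0.443, 0.395, 0.069]), 0.88), (array([ 0.517, -0.045,  0.045]), 0.71)]
scene tote [(array([ 0.487, -0.395,  0.042]), 0.73), (array([0.611, 0.118, 0.152]), 0.39)]
scene glue [(array([0.613, 0.115, 0.153]), 0.69), (array([0.674, 0.351, 0.08 ]), 0.55)]
scene tape [(array([ 0.678, -0.334,  0.02 ]), 0.81)]
side press [(array([0.581, 0.121, 0.017]), 0.7)]
side paddle_top [(array([ 0.453,  0.356, -0.002]), 0.62), (array([0.587, 0.122, 0.014]), 0.17)]
side pad_face [(array([0.638, 0.124, 0.106]), 0.69), (array([0.596, 0.126, 0.159]), 0.39)]
side work [(array([0.626, 0.141, 0.056]), 0.73)]
side offcut_step [(array([ 0.485, -0.033,  0.038]), 0.75)]
side offcut_hole [(array([ 0.617, -0.03 ,  0.044]), 0.78)]
side scrap_bin [(array([0.454, 0.352, 0.002]), 0.9)]
side tote [(array([ 0.463, -0.361,  0.049]), 0.67), (array([0.586, 0.121, 0.012]), 0.15)]
side glue [(array([0.652, 0.382, 0.101]), 0.73), (array([0.594, 0.128, 0.155]), 0.67)]
side tape [(array([ 0.662, -0.321,  0.018]), 0.86), (array([0.585, 0.121, 0.012]), 0.42)]
1.1 [ 0.25588632 -0.62462058  0.22259809] [[ 0.925  0.379  0.   ]
 [ 0.379 -0.925 -0.   ]
 [ 0.     0.    -1.   ]] 0.08683230917889145
```

View pics/scene0.png

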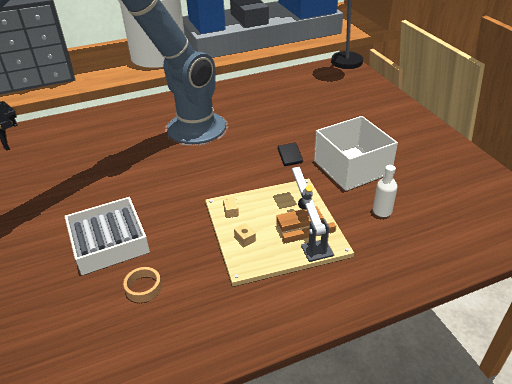

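View pics/side0.png

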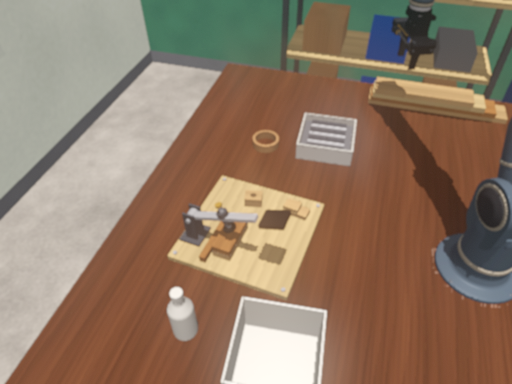

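Run:
```python
from h import *
S=np.load('scene.npy').reshape(-1,3);D=np.load('side.npy').reshape(-1,3)
A=np.vstack([S,D]);A=A[~np.isnan(A).any(1)]
def rect(P,n):
    R=cv2.minAreaRect((P[:,:2]*1000).astype(np.float32)); print(n,len(P),np.round(R[0],1),np.round(R[1],1),round(R[2],1),'z',np.round(np.percentile(P[:,2],[5,50,95])*1000,1))
for nm,Q in (('scene',S),('side',D)):
    Q=Q[~np.isnan(Q).any(1)]
    def sel(x0,x1,y0,y1,z0,z1): return Q[(Q[:,0]>x0)&(Q[:,0]<x1)&(Q[:,1]>y0)&(Q[:,1]<y1)&(Q[:,2]>z0)&(Q[:,2]<z1)]
    print(nm)
    rect(sel(.4,.9,-.2,.3,.012,.024),'bed')
    rect(sel(.43,.57,-.1,.01,.042,.055),'step hi')
    rect(sel(.43,.57,-.1,.01,.03,.055),'step all')
    rect(sel(.58,.69,-.1,.01,.042,.055),'hole')
    rect(sel(.4,.9,-.02,.3,.052,.064),'work')
    rect(sel(.3,.6,.25,.55,.112,.126),'bin')
    rect(sel(.4,.65,.03,.22,.145,.2),'paddle')
```

```text
scene
bed 7291 [581.   83.3] [397.5 384.4] 84.4 z [14.5 17.9 21.7]
step hi 148 [505.7 -46.3] [35.6 47.2] 78.7 z [44.  47.9 51.4]
step all 218 [491.8 -43.6] [35.8 76. ] 79.6 z [32.2 46.5 51.1]
hole 205 [622.5 -49.2] [55.2 39.6] 13.4 z [43.3 47.2 50.4]
work 540 [682.8 102.1] [120.3 147. ] 85.2 z [53.4 57.7 61.4]
bin 513 [438.3 394. ] [188.5 183.7] 5.9 z [112.7 117.7 121.9]
paddle 607 [566.1 126. ] [ 56.6 168.1] 83.2 z [147.8 175.2 190.2]
side
bed 7974 [602.1  52.4] [333.1 330.5] 84.1 z [12.9 15.6 19.4]
step hi 150 [504.9 -41.2] [39.2 43.8] 78.1 z [42.7 45.3 47.7]
step all 267 [492.6 -38.8] [39.6 69.2] 79.3 z [30.9 43.1 47.4]
hole 156 [621.4 -44. ] [50.  39.9] 10.4 z [42.7 45.2 47.8]
work 513 [684.4 113.7] [107.  141.5] 84.0 z [53.  55.6 58.9]
bin 737 [439.6 398.2] [179.8 180.4] 5.3 z [113.1 117.3 119.8]
paddle 748 [565.5 135.9] [ 57.6 170.1] 88.0 z [147.9 175.8 188.6]
```

The scene view shows the step offcut at about (231,207), the hole offcut at (245,234), the paddle at (290,154) and the bin at (355,152). The side view agrees: offcuts at about (296,208) and (254,197), paddle near (275,218), and the bin at the lower centre. I'm moving above the step offcut now.

Request:
{"method": "send_rows", "body": {"moves": [[[0.305,0.73,0,0,0,-0.242],[0.305,0.73,0,0,0,-0.242],[0.305,0.73,0,0,0,-0.242],[0.305,0.73,0,0,0,-0.242],[0.305,0.73,0,0,0,-0.242],[0.305,0.73,0,0,0,-0.242],[0.305,0.73,0,0,0,-0.242],[0.305,0.73,0,0,0,-0.242],[0.305,0.73,0,0,0,-0.242],[0.305,0.73,0,0,0,-0.242]]], "fingers": 1}}

```text
t: 1.93
position: [0.3783, -0.3312, 0.2229]
tcp_rot: [[0.995, 0.097, 0.001], [0.097, -0.995, -0.001], [0.0, 0.001, -1.0]]
force: [0.3, -0.1, 0.3]
gripper_width: 0.0867
grip_force: 0.0
```

Request:
{"method": "send_rows", "body": {"moves": [[[0.305,0.73,0,0,0,-0.242],[0.305,0.73,0,0,0,-0.242],[0.305,0.73,0,0,0,-0.242],[0.305,0.73,0,0,0,-0.242],[0.305,0.73,0,0,0,-0.242],[0.305,0.73,0,0,0,-0.242],[0.305,0.73,0,0,0,-0.242],[0.305,0.73,0,0,0,-0.242],[0.305,0.73,0,0,0,-0.242],[0.305,0.73,0,0,0,-0.242],[0,0,0,0,0,0],[0,0,0,0,0,0]]]}}

```text
t: 2.93
position: [0.5004, -0.0386, 0.2227]
tcp_rot: [[0.982, -0.186, 0.0], [-0.186, -0.982, 0.0], [0.0, -0.0, -1.0]]
force: [-0.1, -0.8, 0.1]
gripper_width: 0.087
grip_force: 0.0
```

```bash
cat >> h.py <<'E'
def rect(P,n):
    if len(P)<5: print(n,'none'); return
    R=cv2.minAreaRect((P[:,:2]*1000).astype(np.float32)); print(n,len(P),np.round(R[0],1),np.round(R[1],1),round(R[2],1),'z',np.round(np.percentile(P[:,2],[5,50,95])*1000,1))
def sel(Q,x0,x1,y0,y1,z0,z1): return Q[(Q[:,0]>x0)&(Q[:,0]<x1)&(Q[:,1]>y0)&(Q[:,1]<y1)&(Q[:,2]>z0)&(Q[:,2]<z1)]
E
python3 - <<'E'
from h import *
s=sensors.state();print(s['t'],s['position'],np.round(s['tcp_rot'],3),s['force'],s['joints'])
img,W=cloud('wrist');cv2.imwrite('pics/w1.png',img[:,:,::-1]);Q=W.reshape(-1,3);Q=Q[~np.isnan(Q).any(1)]
print(Q.min(0),Q.max(0))
rect(sel(Q,.43,.57,-.1,.02,.041,.055),'hi');rect(sel(Q,.43,.57,-.1,.02,.028,.055),'all');rect(sel(Q,.575,.69,-.1,.02,.041,.055),'hole')
rect(sel(Q,.4,.7,.06,.22,.145,.2),'pad')
E
```

```text
2.9333 [ 0.5004203  -0.03861633  0.22271677] [[ 0.982 -0.186  0.   ]
 [-0.186 -0.982  0.   ]
 [ 0.    -0.    -1.   ]] [-0.07201979 -0.79575699  0.12532717] [  16.22052106   11.82249843  -19.15294009  110.06541272    4.48765846
   58.80420877 -105.62103103]
[ 0.05615332 -0.40802892 -0.00230045] [0.76814107 0.35072316 0.34558405]
hi 986 [505.2 -43.9] [35.7 43.8] 78.7 z [48.1 49.4 50.7]
all 1404 [492.7 -41.4] [35.7 69.4] 78.7 z [34.7 49.1 50.5]
hole 1383 [621.5 -46.8] [50.2 37.9] 11.6 z [48.1 49.5 50.8]
pad 6860 [588.2 120.9] [ 57.9 157. ] 79.4 z [146.7 166.1 182. ]
```

View pics/w1.png

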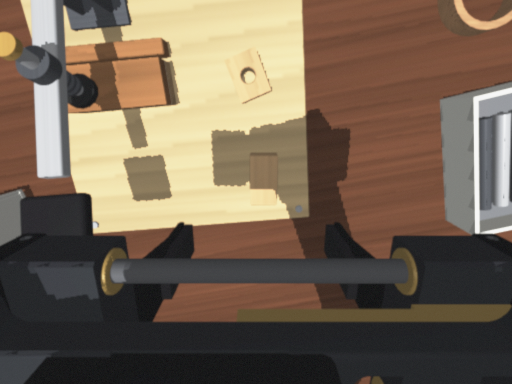

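The wrist view shows the stepped offcut at about (264,178) and the holed one at (249,75), matching the point-cloud fits. Descending to grasp the stepped one.

Request:
{"method": "send_rows", "body": {"moves": [[[-0.02,-0.1,-0.6,0,0,-0.08],[0,0,-0.6,0,0,0],[0,0,-0.6,0,0,0],[0,0,-0.6,0,0,0],[0,0,-0.6,0,0,0],[0,0,-0.6,0,0,0],[0,0,-0.6,0,0,0],[0,0,-0.4,0,0,0],[0,0,-0.25,0,0,0],[0,0,-0.12,0,0,0],[0,0,0,0,0,0],[0,0,0,0,0,0]]]}}

```text
t: 3.98
position: [0.4997, -0.0452, 0.0244]
tcp_rot: [[0.98, -0.201, 0.001], [-0.201, -0.98, -0.0], [0.001, 0.0, -1.0]]
force: [0.3, 0.4, 1.1]
gripper_width: 0.087
grip_force: 0.0
```

Request:
{"method": "send_rows", "body": {"moves": [[[0,0,0,0,0,0],[0,0,0,0,0,0],[0,0,0,0,0,0],[0,0,0,0,0,0],[0,0,0,0,0,0],[0,0,0,0,0,0],[0,0,0,0,0,0],[0,0,0,0,0,0],[0,0,0,0,0,0],[0,0,0,0,0,0]]], "fingers": -1}}

```text
t: 4.82
position: [0.4991, -0.0446, 0.0237]
tcp_rot: [[0.98, -0.2, -0.0], [-0.2, -0.98, -0.0], [-0.0, 0.0, -1.0]]
force: [-0.3, 0.1, -0.1]
gripper_width: 0.0359
grip_force: 30.0
```

Request:
{"method": "send_rows", "body": {"moves": [[[0,0,0.4,0,0,0],[0,0,0.7,0,0,0],[0,0,0.7,0,0,0],[0,0,0.7,0,0,0],[0,0,0.7,0,0,0],[0,0,0.7,0,0,0],[0,0,0.7,0,0,0],[0,0,0.7,0,0,0],[0,0,0.7,0,0,0]]]}}

```text
t: 5.57
position: [0.4986, -0.0446, 0.265]
tcp_rot: [[0.98, -0.2, -0.0], [-0.2, -0.98, -0.0], [-0.0, 0.0, -1.0]]
force: [0.8, 0.0, -1.1]
gripper_width: 0.0358
grip_force: 30.0
```

Request:
{"method": "send_rows", "body": {"moves": [[[-0.07,0.9,0,0,0,0.2],[-0.07,0.9,0,0,0,0.2],[-0.07,0.9,0,0,0,0.2],[-0.07,0.9,0,0,0,0.2],[-0.07,0.9,0,0,0,0.2],[-0.07,0.9,0,0,0,0.2],[-0.07,0.9,0,0,0,0.2],[-0.07,0.9,0,0,0,0.2],[-0.07,0.9,0,0,0,0.2],[-0.07,0.9,0,0,0,0.2],[-0.07,0.9,0,0,0,0.2],[-0.03,0.9,0,0,0,0.2]]]}}

```text
t: 6.57
position: [0.4664, 0.3888, 0.2635]
tcp_rot: [[0.996, 0.088, -0.0], [0.088, -0.996, -0.001], [-0.0, 0.001, -1.0]]
force: [-0.1, 0.2, -0.8]
gripper_width: 0.0358
grip_force: 30.0
```

Request:
{"method": "send_rows", "body": {"moves": [[[0,0.05,-0.6,0,0,0],[0,0,-0.7,0,0,0],[0,0,-0.7,0,0,0],[0,0,-0.7,0,0,0],[0,0,-0.7,0,0,0],[0,0,-0.6,0,0,0],[0,0,-0.4,0,0,0],[0,0,0,0,0,0],[0,0,0,0,0,0]]]}}

```text
t: 7.32
position: [0.4667, 0.389, 0.087]
tcp_rot: [[0.996, 0.086, -0.002], [0.086, -0.996, -0.001], [-0.002, 0.001, -1.0]]
force: [0.5, 0.8, -0.5]
gripper_width: 0.0356
grip_force: 30.0
```

Request:
{"method": "send_rows", "body": {"moves": [[[0,0,0,0,0,0],[0,0,0,0,0,0],[0,0,0,0,0,0],[0,0,0,0,0,0],[0,0,0,0,0,0],[0,0,0,0,0,0],[0,0,0,0,0,0]]], "fingers": 1}}

```text
t: 7.9
position: [0.4672, 0.3894, 0.088]
tcp_rot: [[0.996, 0.086, 0.0], [0.086, -0.996, 0.0], [0.0, -0.0, -1.0]]
force: [-0.1, 0.5, 0.1]
gripper_width: 0.0744
grip_force: 0.0
```

Request:
{"method": "send_rows", "body": {"moves": [[[0,0,0.7,0,0,0],[0,0,0.7,0,0,0],[0,0,0.7,0,0,0],[0,0,0.7,0,0,0],[0,0,0.7,0,0,0],[0,0,0.7,0,0,0],[0,0,0.2,0,0,0]]]}}

```text
t: 8.48
position: [0.4683, 0.3912, 0.2687]
tcp_rot: [[0.996, 0.086, 0.006], [0.086, -0.996, 0.005], [0.006, -0.005, -1.0]]
force: [0.3, 1.7, -0.5]
gripper_width: 0.087
grip_force: 0.0
```

Request:
{"method": "send_rows", "body": {"moves": [[[0.32,-0.91,0,0,0,0.08],[0.32,-0.91,0,0,0,0.08],[0.32,-0.91,0,0,0,0.08],[0.32,-0.91,0,0,0,0.08],[0.32,-0.91,0,0,0,0.08],[0.32,-0.91,0,0,0,0.08],[0.32,-0.91,0,0,0,0.08],[0.32,-0.91,0,0,0,0.08],[0.32,-0.91,0,0,0,0.08],[0.32,-0.91,0,0,0,0.08],[0.32,-0.91,0,0,0,0.08],[0.32,-0.91,0,0,0,0.08]]]}}

```text
t: 9.48
position: [0.6206, -0.0494, 0.263]
tcp_rot: [[0.98, 0.201, -0.001], [0.201, -0.98, -0.0], [-0.001, 0.0, -1.0]]
force: [0.3, 0.4, 0.2]
gripper_width: 0.0871
grip_force: 0.0
```

Request:
{"method": "send_rows", "body": {"moves": [[[0,0,-0.4,0,0,0],[0,0,-0.4,0,0,0]]]}}

```text
t: 9.65
position: [0.6215, -0.0516, 0.2309]
tcp_rot: [[0.981, 0.194, 0.001], [0.194, -0.981, -0.001], [0.001, 0.001, -1.0]]
force: [0.4, -0.5, -0.3]
gripper_width: 0.0868
grip_force: 0.0
```

Request:
{"method": "send_rows", "body": {"moves": [[[0,0.08,-0.6,0,0,0.03],[0,0,-0.6,0,0,0],[0,0,-0.6,0,0,0],[0,0,-0.6,0,0,0],[0,0,-0.6,0,0,0],[0,0,-0.6,0,0,0],[0,0,-0.6,0,0,0],[0,0,-0.5,0,0,0],[0,0,-0.3,0,0,0],[0,0,-0.15,0,0,0],[0,0,0,0,0,0],[0,0,0,0,0,0]]]}}

```text
t: 10.65
position: [0.6212, -0.0441, 0.0263]
tcp_rot: [[0.979, 0.204, 0.001], [0.204, -0.979, 0.0], [0.001, 0.0, -1.0]]
force: [-0.0, 0.1, 0.3]
gripper_width: 0.0867
grip_force: 0.0
```

Request:
{"method": "send_rows", "body": {"moves": [[[0,0,0,0,0,0],[0,0,0,0,0,0],[0,0,0,0,0,0],[0,0,0,0,0,0],[0,0,0,0,0,0],[0,0,0,0,0,0],[0,0,0,0,0,0],[0,0,0,0,0,0],[0,0,0,0,0,0],[0,0,0,0,0,0]]], "fingers": -1}}

```text
t: 11.48
position: [0.6207, -0.0443, 0.0258]
tcp_rot: [[0.979, 0.204, 0.0], [0.204, -0.979, -0.0], [-0.0, 0.0, -1.0]]
force: [0.4, -0.7, 0.4]
gripper_width: 0.0378
grip_force: 30.0
```

Request:
{"method": "send_rows", "body": {"moves": [[[0,0,0.4,0,0,0],[0,0,0.7,0,0,0],[0,0,0.7,0,0,0],[0,0,0.7,0,0,0],[0,0,0.7,0,0,0],[0,0,0.7,0,0,0],[0,0,0.7,0,0,0],[0,0,0.7,0,0,0],[0,0,0.7,0,0,0]]]}}

```text
t: 12.23
position: [0.6203, -0.0441, 0.2671]
tcp_rot: [[0.979, 0.204, -0.0], [0.204, -0.979, -0.0], [-0.0, -0.0, -1.0]]
force: [-0.1, -0.3, -0.1]
gripper_width: 0.0378
grip_force: 30.0
```

Request:
{"method": "send_rows", "body": {"moves": [[[-0.44,0.91,0,0,0,-0.08],[-0.44,0.91,0,0,0,-0.08],[-0.44,0.91,0,0,0,-0.08],[-0.44,0.91,0,0,0,-0.08],[-0.44,0.91,0,0,0,-0.08],[-0.44,0.91,0,0,0,-0.08],[-0.44,0.91,0,0,0,-0.08],[-0.44,0.91,0,0,0,-0.08],[-0.44,0.91,0,0,0,-0.08],[-0.44,0.91,0,0,0,-0.08],[-0.44,0.91,0,0,0,-0.08],[-0.44,0.91,0,0,0,-0.08]]]}}

```text
t: 13.23
position: [0.4083, 0.394, 0.2658]
tcp_rot: [[0.996, 0.089, 0.0], [0.089, -0.996, -0.0], [0.0, 0.0, -1.0]]
force: [0.7, 0.5, -0.5]
gripper_width: 0.0378
grip_force: 30.0
```

Request:
{"method": "send_rows", "body": {"moves": [[[0,0,0,0,0,0],[0,0,-0.6,0,0,0],[0,0,-0.7,0,0,0],[0,0,-0.7,0,0,0],[0,0,-0.7,0,0,0],[0,0,-0.7,0,0,0],[0,0,-0.6,0,0,0],[0,0,-0.4,0,0,0],[0,0,0,0,0,0],[0,0,0,0,0,0]]]}}

```text
t: 14.07
position: [0.4092, 0.3922, 0.0893]
tcp_rot: [[0.996, 0.09, -0.001], [0.09, -0.996, -0.001], [-0.001, 0.001, -1.0]]
force: [-0.7, 0.4, 1.3]
gripper_width: 0.0379
grip_force: 30.0
```

Request:
{"method": "send_rows", "body": {"moves": [[[0,0,0,0,0,0],[0,0,0,0,0,0],[0,0,0,0,0,0],[0,0,0,0,0,0],[0,0,0,0,0,0],[0,0,0,0,0,0],[0,0,0,0,0,0]]], "fingers": 1}}

```text
t: 14.65
position: [0.4096, 0.3926, 0.09]
tcp_rot: [[0.996, 0.09, 0.0], [0.09, -0.996, 0.0], [0.0, -0.0, -1.0]]
force: [-0.5, 0.1, -0.5]
gripper_width: 0.0766
grip_force: 0.0
```

Request:
{"method": "send_rows", "body": {"moves": [[[0,0,0.7,0,0,0],[0,0,0.7,0,0,0],[0,0,0.7,0,0,0],[0,0,0.7,0,0,0],[0,0,0.7,0,0,0],[0,0,0.7,0,0,0],[0,0,0.2,0,0,0],[0,0,0,0,0,0],[0,0,0,0,0,0]]], "fingers": -1}}

```text
t: 15.4
position: [0.4093, 0.3922, 0.2651]
tcp_rot: [[0.996, 0.09, -0.0], [0.09, -0.996, -0.001], [-0.0, 0.001, -1.0]]
force: [-0.3, -0.2, -1.4]
gripper_width: 0.0326
grip_force: 0.0
```

Run:
```python
from h import *
s=sensors.state();print(s['t'],s['position'],np.round(s['tcp_rot'],3),s['force'],np.round(s['joints'],1))
i1,S=cloud('scene');i2,D=cloud('side');i3,W=cloud('wrist')
for n in ['scene','side','wrist']:
  for l in ['offcut_step','offcut_hole','paddle_top','work']:
    print(n,l,[(np.round(b['position'],3),round(b['score'],2)) for b in finder.boxes_of(n,l)[:2]])
cv2.imwrite('pics/all2.png',cv2.resize(np.vstack([np.hstack([i1,i2]),np.hstack([i3,i3])]),(800,600))[:,:,::-1])
for n,Q in (('scene',S),('side',D),('wrist',W)):
  np.save(n+'2.npy',Q)
  Q=Q.reshape(-1,3);Q=Q[~np.isnan(Q).any(1)]
  rect(sel(Q,.4,.7,.06,.22,.125,.2),n+' lever')
```

```text
15.4 [0.40928747 0.39215804 0.26509775] [[ 0.996  0.09  -0.   ]
 [ 0.09  -0.996 -0.001]
 [-0.     0.001 -1.   ]] [-0.31898715 -0.24503843 -1.41140153] [ -20.9   18.   -34.2   98.3   10.9   67.1 -143. ]
scene offcut_step []
scene offcut_hole [(array([0.379, 0.396, 0.055]), 0.7)]
scene paddle_top [(array([0.613, 0.113, 0.152]), 0.95), (array([0.454, 0.391, 0.073]), 0.35)]
scene work [(array([0.646, 0.086, 0.059]), 0.66)]
side offcut_step [(array([0.428, 0.396, 0.032]), 0.76), (array([0.63 , 0.128, 0.019]), 0.21)]
side offcut_hole [(array([0.369, 0.401, 0.053]), 0.76)]
side paddle_top [(array([0.62 , 0.129, 0.153]), 0.92), (array([0.632, 0.127, 0.109]), 0.48)]
side work [(array([0.627, 0.138, 0.058]), 0.72)]
wrist offcut_step [(array([0.433, 0.392, 0.032]), 0.91)]
wrist offcut_hole [(array([0.378, 0.391, 0.058]), 0.6)]
wrist paddle_top []
wrist work [(array([0.618, 0.136, 0.055]), 0.8)]
scene lever 818 [586.2 124.1] [ 56.1 209.4] 83.6 z [129.3 168.5 189.2]
side lever 815 [585.  134.2] [ 57.5 174.7] 87.1 z [135.2 162.  182.8]
wrist lever none
```

View pics/all2.png

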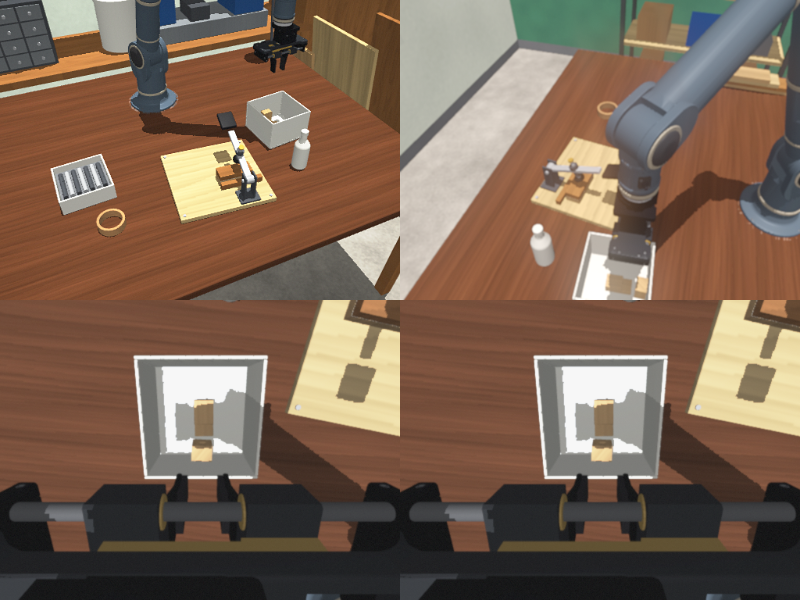

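Both offcuts are in the bin: the wrist view shows them at about (204,420) and (202,452), and nothing else has moved. Next I'm moving in front of the paddle to look.

Request:
{"method": "send_rows", "body": {"moves": [[[0.06,-0.8,0,0,0,-0.2],[0.06,-0.8,0,0,0,-0.2],[0.06,-0.8,0,0,0,-0.2],[0.06,-0.8,0,0,0,-0.2],[0.06,-0.8,0,0,0,-0.2],[0.06,-0.8,0,0,0,-0.2],[0.06,-0.8,0,0,0,-0.2],[0.06,-0.8,0,0,0,-0.2],[0,0,0,0,0,0],[0,0,0,0,0,0],[0,0,0,0,0,0]]]}}

```text
t: 17.07
position: [0.4287, 0.1374, 0.2661]
tcp_rot: [[0.995, -0.101, 0.001], [-0.101, -0.995, 0.001], [0.001, -0.001, -1.0]]
force: [0.4, 0.1, -0.2]
gripper_width: 0.0004
grip_force: 0.0
```

Run:
```python
from h import *
s=sensors.state();print(s['t'],s['position'],np.round(s['tcp_rot'],3),s['force'],s['gripper_width'])
img,W=cloud('wrist');cv2.imwrite('pics/w3.png',img[:,:,::-1]);np.save('wrist3.npy',W)
for b in finder.boxes_of('wrist','paddle_top')[:2]: print(b)
R=np.array([[np.cos(-.104),-np.sin(-.104)],[np.sin(-.104),np.cos(-.104)]])
for n,Q in (('wrist',W),('scene',np.load('scene2.npy')),('side',np.load('side.npy')),('scene0',np.load('scene.npy'))):
  Q=Q.reshape(-1,3);Q=Q[~np.isnan(Q).any(1)]
  L=sel(Q,.4,.62,.06,.22,.13,.205)
  rect(L,n+' lever')
  p=(L[:,:2]-[.602,.052])@R
  dark=p[:,0]<-.06
  print('press x pct',np.percentile(p[:,0],[0.5,2,50]),'paddle y',np.percentile(p[dark,1],[1,50,99]))
  k=dark
  print('slope',np.polyfit(p[k,0],L[k,2],1), 'z at -88mm',np.polyval(np.polyfit(p[k,0],L[k,2],1),-.088))
  rect(sel(Q,.4,.85,-.2,.25,.008,.024),n+' bed')
  h=sel(Q,.68,.8,.06,.18,.1,.13); rect(h,'fork')
```

```text
17.0667 [0.42871342 0.13737965 0.2660556 ] [[ 0.995 -0.101  0.001]
 [-0.101 -0.995  0.001]
 [ 0.001 -0.001 -1.   ]] [ 0.38079347  0.10512243 -0.1620275 ] 0.0004075378019831861
{'position': [0.5226, 0.1311, 0.1784], 'score': 0.74}
wrist lever 6103 [543.7 131.8] [ 55.4 122.5] 83.9 z [155.7 180.5 192.3]
press x pct [-0.12730702 -0.12526263 -0.08671856] paddle y [0.04583586 0.07299667 0.10009979]
slope [-0.3351811  0.1514785] z at -88mm 0.1809744339354785
wrist bed 28023 [540.2  56.9] [330.4 204.3] 84.2 z [18.1 19.5 20.9]
fork none
scene lever 610 [551.5 128. ] [ 56.1 139.4] 83.6 z [146.6 174.2 190.1]
press x pct [-0.12522933 -0.12237363 -0.07747286] paddle y [0.04285687 0.06920313 0.09798618]
slope [-0.3857457   0.14413655] z at -88mm 0.1780821698650315
scene bed 8019 [601.   48.6] [331.3 341.1] 84.1 z [14.1 17.8 21.5]
fork 335 [720.5 107.3] [45.1 79.3] 87.8 z [102.3 111.  120.3]
side lever 768 [550.1 136.4] [ 57.6 139.2] 88.0 z [144.3 175.4 188.5]
press x pct [-0.12860941 -0.12741156 -0.08529834] paddle y [0.04882356 0.08176557 0.10361614]
slope [-0.31369751  0.14852794] z at -88mm 0.17613331902385584
side bed 8263 [602.   52.1] [334.4 330.5] 84.1 z [12.4 15.6 19.4]
fork 304 [717.4 116.5] [45.  76.3] 85.5 z [101.4 108.9 118.7]
scene0 lever 611 [551.5 127.7] [ 56.6 138.5] 83.2 z [146.6 175.  190.1]
press x pct [-0.12530183 -0.1225361  -0.07654853] paddle y [0.04275476 0.0688181  0.09762959]
slope [-0.37726749  0.14490996] z at -88mm 0.17810950368433157
scene0 bed 7451 [602.1  48.2] [330.5 336.8] 84.1 z [14.  17.8 21.6]
fork 337 [720. 107.] [79.2 46.8] 0.2 z [102.4 110.9 120.5]
```

View pics/w3.png

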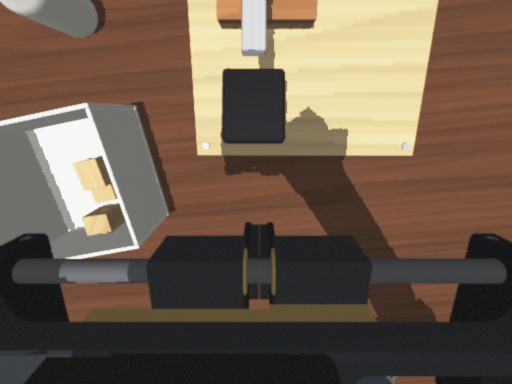

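The wrist view shows the paddle at (253,105), clear of the fingers, with both offcuts in the bin at left. I'm moving above the paddle.

Request:
{"method": "send_rows", "body": {"moves": [[[0.36,-0.01,0,0,0,0],[0.36,-0.01,0,0,0,0],[0.36,-0.01,-0.3,0,0,0],[0.36,-0.01,-0.3,0,0,0],[0.36,-0.01,-0.3,0,0,0],[0.36,-0.02,-0.3,0,0,0],[0,0,-0.3,0,0,0],[0,0,0,0,0,0],[0,0,0,0,0,0]]]}}

```text
t: 17.92
position: [0.5144, 0.135, 0.2052]
tcp_rot: [[0.995, -0.1, -0.002], [-0.1, -0.995, 0.0], [-0.002, -0.0, -1.0]]
force: [0.3, -0.1, -0.1]
gripper_width: 0.0003
grip_force: 0.0
```

Request:
{"method": "send_rows", "body": {"moves": [[[0,0,-0.2,0,0,0],[0,0,-0.2,0,0,0],[0,0,-0.2,0,0,0],[-0.05,0,-0.15,0,0,0],[-0.05,0,-0.15,0,0,0],[-0.05,0,-0.15,0,0,0],[-0.05,0,-0.15,0,0,0],[0,0,0,0,0,0],[0,0,0,0,0,0]]]}}

```text
t: 18.67
position: [0.5071, 0.1339, 0.1578]
tcp_rot: [[0.995, -0.102, -0.0], [-0.102, -0.995, -0.0], [-0.0, 0.0, -1.0]]
force: [1.8, 1.2, 2.8]
gripper_width: 0.0006
grip_force: 1.5
```

Request:
{"method": "send_rows", "body": {"moves": [[[-0.04,0,-0.15,0,0,0],[-0.04,0,-0.15,0,0,0],[-0.03,0,-0.15,0,0,0],[-0.03,0,-0.15,0,0,0],[-0.02,0.02,-0.15,0,0,0],[-0.02,0.02,-0.15,0,0,0],[-0.01,0.02,-0.1,0,0,0],[0,0,0,0,0,0],[0,0,0,0,0,0]]]}}

```text
t: 19.42
position: [0.5002, 0.1348, 0.1176]
tcp_rot: [[0.995, -0.103, 0.001], [-0.103, -0.995, -0.002], [0.001, 0.002, -1.0]]
force: [3.5, -1.7, 6.0]
gripper_width: 0.0002
grip_force: 3.1
```

Run:
```python
from h import *
s=sensors.state();print(s['t'],np.round(s['position'],4),np.round(s['force'],1))
```

```text
19.4167 [0.5002 0.1348 0.1176] [ 3.5 -1.7  6. ]
```

Request:
{"method": "send_rows", "body": {"moves": [[[0.01,0,-0.08,0,0,0],[0.01,0,-0.08,0,0,0],[0,0,-0.08,0,0,0],[0,0,-0.08,0,0,0],[0,0,-0.06,0,0,0],[0,0,0,0,0,0],[0,0,0,0,0,0],[0,0,0,0,0,0],[0,0,0,0,0,0]]]}}

```text
t: 20.17
position: [0.4995, 0.1349, 0.103]
tcp_rot: [[0.995, -0.102, -0.002], [-0.102, -0.995, -0.003], [-0.002, 0.003, -1.0]]
force: [-0.9, -2.3, 12.3]
gripper_width: 0.0005
grip_force: 6.6
```

Run:
```python
from h import *
F=[]
i1,S=cloud('scene');i2,D=cloud('side');i3,W=cloud('wrist')
for n,Q in (('scene',S),('side',D),('wrist',W)): np.save(n+'4.npy',Q)
for k in range(6):
    s=sensors.state();F.append(np.r_[s['position'],s['force']]);vision.snapshot('side')
F=np.array(F);print(s['t'],np.round(F.mean(0),4),np.round(F.std(0),3))
def work(n): return [(np.round(b['position'],3),round(b['score'],2)) for b in finder.boxes_of(n,'work')[:1]]
print(work('scene'),work('side'))
c=lambda im,x,y:cv2.resize(im[y:y+150,x:x+133],(400,450),interpolation=cv2.INTER_CUBIC)
cv2.imwrite('pics/press4.png',np.hstack([c(i1,240,140),c(i2,155,160)])[:,:,::-1])
cv2.imwrite('pics/w4.png',i3[:,:,::-1])
```

```text
20.5667 [ 0.4995  0.1349  0.1031 -1.5812 -1.7315 13.1437] [0.    0.    0.    0.327 0.234 0.349]
[(array([0.649, 0.083, 0.059]), 0.77)] [(array([0.629, 0.146, 0.055]), 0.8)]
```

View pics/press4.png

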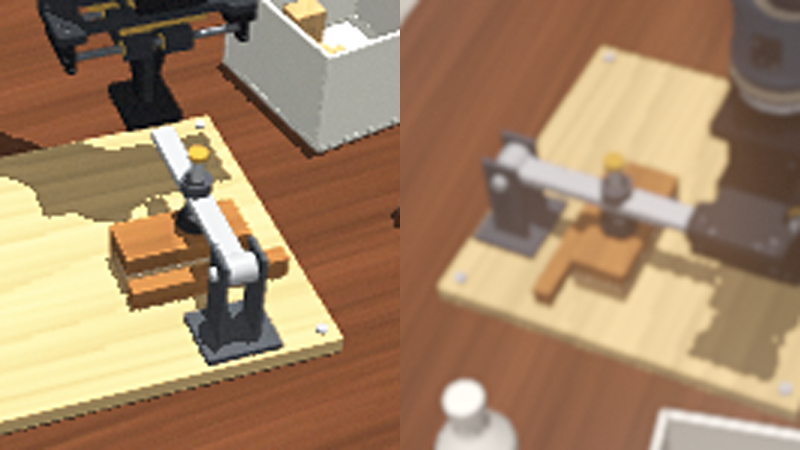

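View pics/w4.png

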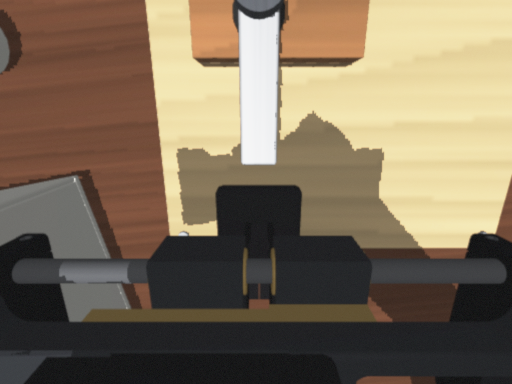

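The pad sits on the work with the arm about level: brass head at (199,153), gripper on the paddle at (150,100), contact in the middle of the paddle's width. I'll check the arm slope and whether the work has shifted.

Run:
```python
from h import *
c=lambda Q:(lambda q:q[~np.isnan(q).any(1)])(Q.reshape(-1,3))
W=c(np.load('wrist4.npy'))
u=np.array([.9945,-.1045]);v=np.array([.1045,.9945])
def pr(Q): d=Q[:,:2]-[.602,.052]; return np.c_[d@u,d@v,Q[:,2]]
for f in ['wrist4','scene4','side4']:
    p=pr(c(np.load(f+'.npy')))
    m=(abs(p[:,1]-.073)<.008)&(p[:,0]>-.07)&(p[:,0]<.0)&(p[:,2]>.07)&(p[:,2]<.135)
    q=p[m]; print(f,'arm n',len(q),'slope',np.polyfit(q[:,0],q[:,2],1), 'z med',np.median(q[:,2]))
for a in ['scene','scene4','side','side4']:
    p=pr(c(np.load(a+'.npy')))
    q=p[(p[:,0]>-.03)&(p[:,0]<.06)&(p[:,1]>-.02)&(p[:,1]<.055)&(p[:,2]>.05)&(p[:,2]<.066)]
    print(a,len(q),'x',np.round(np.percentile(q[:,0],[2,50,98]),4),'ymin',np.round(np.percentile(q[:,1],[1,3]),4))
```

```text
wrist4 arm n 3048 slope [-0.00244014  0.10383132] z med 0.10390916701706415
scene4 arm n 81 slope [-0.00608397  0.10199039] z med 0.10205780718339356
side4 arm n 72 slope [-0.02307839  0.09953094] z med 0.0998925364623928
scene 315 x [0.0052 0.0336 0.0557] ymin [-0.0027 -0.0018]
scene4 316 x [0.0049 0.0338 0.0571] ymin [-0.0022 -0.0017]
side 83 x [0.0053 0.0142 0.0318] ymin [0.0187 0.0215]
side4 139 x [0.0052 0.0263 0.0531] ymin [0.0016 0.0022]
```

Request:
{"method": "send_rows", "body": {"moves": [[[0,0,-0.02,0,0,0],[0,0,0,0,0,0],[0,0,0,0,0,0],[0,0,0,0,0,0]]]}}

```text
t: 21.05
position: [0.4995, 0.1349, 0.1024]
tcp_rot: [[0.995, -0.102, -0.002], [-0.102, -0.995, -0.003], [-0.002, 0.003, -1.0]]
force: [-2.3, -2.6, 13.5]
gripper_width: 0.0006
grip_force: 7.1
```

Run:
```python
from h import *
s=sensors.state();print(s['t'],np.round(s['position'],4),np.round(s['force'],1));print(r.close_job())
```

```text
21.05 [0.4995 0.1349 0.1024] [-2.3 -2.6 13.5]
the job is handed in; nothing more can be done
None
```

Both offcuts are in the scrap bin, and I handed the job in at 21 s with the arm holding the lever level (13.5 N at the paddle, plunger by my estimate about 7 mm in); the glued piece had not visibly moved.

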